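Slide the filament cartridge round the tool block and latch it in the feeder dock

TASK

Slide the flat filament cartridge along the bench, round the fixed tool block, to the feeder dock, without the cartridge or the arm touching the tool block, the parts tray or the printer bed. Keep the cartridge flat on the bench, leave the loose things where they lie, and push it nose first into the bay against its spring buffer until the spring plunger drops into its pocket and holds it there. The last bit takes a steady press of 10 to 15 N; never force it against the dock with more than 20 N.

Things in the scene. Friction and masses are not known exactly. Their poses are not given: they have to be found in the camera images.
- cart_mid (a point): The loose filament cartridge (0.25 to 0.45 kg, smooth plastic, friction 0.3), a flat grey box 120 long (its x), 100 wide (y), 44 high, with a round spool window on top nearer its tail; too wide to grip. This point is its centre, 22 above the bench. +x is the nose, which starts pointing away from the robot within 0.25 rad; its top edge slopes from 44 to 34 high over the last 20.
- cart_pocket (a point): Mouth of the square pocket for the plunger in the cartridge's top, behind the nose's slope: 14 x 14, 10 deep, 23 ahead of the cartridge's centre.
- dock: Feeder dock, fixed: two black cheeks 100 long, 50 high, with a bay 104 wide between them, open towards the robot, no floor; behind, the feed head with blue screen, 100 high, to about x = 250. Origin: middle of the bay's mouth on the bench; +x into the bay, +y left. Cheeks begin at x = 0; flared lips reach out to x = -31, there 123 apart inside, 144 over all. Slick plastic guides; aluminium feet 156 over all.
- bay_home (a point): Where the cartridge's centre is when home, 35 inside the mouth and 22 high, give or take 10 along the bay: the feed head, with roof, plunger and buffer, is clamped at a different depth on every dock, so only the press and the plunger tell. The home cartridge's tail stands 15 to 35 out of the mouth. The roof, 50 above the bench, begins 32 to 52 inside.
- plunger (a joint): Upright spring plunger in the feed head's roof, 19 behind the roof's front edge, knob up to 91 above the bench: metres lifted from its lowest position (0 = down, as it starts). The nose's slope lifts it by about 0.008 (a few N of push); it drops back to about 0 as its 8 mm pin enters the pocket, when the cartridge is home.
- buffer_low (a point): A point on the bench under the back of the bay, 95 inside the mouth. Above it is the feed head's rubber-faced spring buffer: the nose meets it 3 mm before home; 1 N starts it, then 2 N per mm, and it pushes an unlatched cartridge out again. A hard stop is 2 mm beyond home. The steady push is 8 to 10 N where the plunger drops, 12 to 14 N at the stop.
- toolblock: Tool block screwed to the bench between cartridge and dock: wooden block 75 (x) x 66 (y) x 50 high with drivers and hex keys standing in it up to 100 high. Origin: centre of its underside. Not to be touched.
- tray_edge (a point): Grey parts tray screwed to the bench on the robot's side of the tool block: 60 (x) x 150 (y) x 28 high, with printed parts in it. This point: middle of the top of its far (+x) long wall, the one nearest the tool block; +x points away from the robot. Not to be touched.
- bed_edge (a point): Printer bed with glass plate on its carriage, right of the dock: 300 x 300, plate top 68 high, clips at its x edges reach 7 beyond the plate. This point: middle of the top of the edge nearest the dock; the plate lies to -y of it. Not to be touched.
- spool_rim (a point): Loose bystander: full filament spool lying flat, 200 diameter, 60 high, 0.9 kg. This point: on its rim towards the robot, 30 high; the centre is 100 along its +x. Leave it where it lies.
- cutters: Loose bystander: flush cutters lying flat, about 130 long, blue grips, origin at the pivot. Leave it where it lies.
- tweezers: Loose bystander: steel tweezers lying flat, 135 long. Leave it where it lies.
- bracket: Loose bystander: small U-shaped printed bracket, 36 x 30 x 28 high. Leave it where it lies.
- step0: Loose bystander: printed step block, 32 x 22 x 24 high. Leave it where it lies.
- step1: Loose bystander: printed step block, 22 x 15 x 16 high. Leave it where it lies.
- step2: Loose bystander: printed step block, 26 x 18 x 16 high. Leave it where it lies.
- scraper: Loose bystander: flat scraper with wooden handle, 150 long, lying flat. Leave it where it lies.
Mind the look-alikes: they are no part of the job. What is shaped like the part that bears cart_mid but pink or purple is not meant.

How it is judged (in metres and radians):
On the way, in this order (a step that is already met when the one before it is completed fails the run):
1. the cartridge's nose is in the bay's mouth, straight (x of cart_mid in the frame of dock between -0.06 and -0.005 m and y of cart_mid in the frame of dock between -0.012 and 0.012 m).
2. the cartridge's sloped nose has lifted the plunger (value of joint plunger above 0.005 m).
At the end, for the whole second after the job is handed in: The cartridge lies flat and at rest in the bay (within 5 mm of its centre line, tilted less than 0.06 rad), the plunger is down in its pocket (within 3 mm of its lowest position, while the cartridge is at least 20 mm past the mouth) (value of joint plunger below 0.003 m and x of cart_mid in the frame of dock above 0.02 m and y of cart_mid in the frame of dock between -0.005 and 0.005 m and height (world z) of cart_mid below 0.026 m and angle between cart_mid's own z axis and vertical below 0.06 rad and linear speed of cart below 0.01 m/s); the robot touches nothing.
It fails at once if the cartridge or the robot touches the tool block, the parts tray or the printer bed (contact force between any of toolblock, tray, bed and cart above 0.5 N or contact force between any of toolblock, tray, bed and the arm above 0.5 N or contact force between any of toolblock, tray, bed and the fingers above 0.5 N).
It fails at once if the cartridge is pressed against the dock or its feed head with more than 20 N (contact force between any of dock, head and cart above 20 N).
It fails at once if the cartridge is lifted more than 10 mm off the bench or tipped by more than 0.15 rad (height (world z) of cart_mid above 0.032 m or angle between cart_mid's own z axis and vertical above 0.15 rad).
It fails at once if a bystander is moved by more than 15 mm (distance of any of cutters, tweezers, bracket, step0, step1, step2, scraper, spool_rim from where it was at the start of the episode above 0.015 m).
It also fails if it takes over 72 s, if anything falls off the work surface, if the arm or the gripper's body presses on something with over 40 N, if the wrist force passes 120 N, or if a joint passes its speed limit or range.

ROBOT

A 6-joint arm with a two-finger parallel gripper is mounted at the origin on the work surface. World frame = base frame: x ahead of the robot, y to its left, z up, the work surface at z = 0. Lengths are in m, angles in degrees, forces in N, time in s.
With the tool pointing down it reaches from about 0.4 to 0.825 m from the base axis. Payload 7 kg.
Tool frame: the origin (TCP) lies on the centre line of the jaws, within the pads' length; the fingertips stand 11 mm ahead of it and the grasp point (between the pads) lies 8 mm behind it; z points along the fingers, y is the line along which they close (so a half turn about z gives the same grasp; the last joint's range is limited). The gripper opens to 88 mm and grips with 3 to 60 N. Pads are 19 mm wide; open, the fingers measure 130 mm over their backs; the gripper's body (78 mm by 193 mm) begins 47 mm behind the grasp point.
Start: joints at [84.803, 20.546, 0.682, 0, -70.136, -16.507], TCP at [0.25, 0.627, 0.238] pointing down, gripper open.
Joint ranges: [-176.03, 176.03], [-82.01, 121.73], [-58.28, 71.71], [-173.87, 95.51], [-174.79, -0.11], [-173.66, 173.66]. Speed limits (degrees/s): [136.94, 136.94, 172.46, 180, 180, 180].

INTERFACE

Orientations are given as [roll, pitch, yaw] about the fixed x, y, z axes, in that order (R = Rz(yaw) Ry(pitch) Rx(roll)).
In Python, from plant import r, capture, camera_model, job gives the robot as it stands.
- The arm moves only by the tool drive_tool, never from a script. Its argument "increments" is a list that holds one entry, the list of rows, each a list of 5 numbers: the gripper's target within -1 to 1 (fully open at 1, half-way at 0, shut at -1), then the shift along the tool's x, y, z scaled (see below), then the turn about the tool's z scaled (see below). In form: [[[gripper, tx, ty, tz, roll], ...]]. A call has 1 to 5 rows; each row is the pose to reach, as a shift and turn from the pose commanded when the call began, along the tool's axes at that moment, turning the shorter way round; what a row does not reach only later rows make up. The controller multiplies each number of a shift by 120 mm and each number of a turn by 360 degrees. A row lasts 1/8 s, in which the tool goes at most 62.5 mm and 10.7 degrees, less where a joint would pass 70% of its speed; a pose out of reach is approached as far as the arm can. A call with a number of a shift or a turn outside -1 to 1 is refused whole. A call with a gripper value outside its range is refused whole. The fingers move at their own pace and stop on an object; "squeeze" is the grip in N (left out, the last holds). Time passes only in rows, so rows that repeat a pose let the fingers close. It gives the time, the measured TCP pose, the force, the opening and the grip force at its end, in the units of the state.
- r.get_state(): the state, without advancing time (a new reading comes with each control period).
- capture(name): name is "side" or "top"; returns the picture (384x512x3 uint8, red, green, blue); there is no depth.
- camera_model(name): a dict with "camera_matrix" (3x3 intrinsics, pixels), "rvec" (rotation vector, rad) and "tvec" (3), from world to camera coordinates, as OpenCV has them. Camera axes: x right, y down, z forward; pixel columns grow to the right and rows downward; lengths in m; the calibration is good to about 2 mm. A picture is of the moment at which its call begins. camera_model takes no time and is no camera call.
- job.close_job(): hands the job in; it is judged then, once.
The state is a dict: "time_s": time; "joints": joint angles; "qd": joint speeds; "joint_torque": joint torques, N m; "tcp_pos": TCP position; "eef_rot": TCP orientation; "contact_force": force on the tool from outside, world axes, zero at the start; "moment": the same for the moment, N m; "gripper_width": finger opening in m; "gripper_force": force on a finger pad.
Only numpy, scipy, OpenCV 4.12 (cv2) and the standard library are available. Lean on these libraries where they do the work, as an engineer would, in place of code of your own. Each camera call takes 0.05 s, during which the arm holds its last target. There are 200 camera calls.

## Working session

There is one attempt and no reset: what is moved stays moved. The work goes in short steps, Python scripts to look and compute and a tool call to move; the robot and the scene stay as the last step left them, time stands still between calls to the robot, and variables do not carry over. Pictures are saved under pics/ and viewed, at most 10 in all, crops included, and the job is handed in when it is done.

Besides the shell and the picture viewer there is one more tool, called after ">>>" as a command line: name --argument value ..., lists and objects as JSON in quotes. drive_tool: Moves the arm, as the interface text tells. Its arguments: {"type":"object","properties":{"increments":{"type":"array"},"squeeze":{"type":"number"}},"required":["increments"]}

```bash
mkdir -p pics; ls
cat > h.py <<'E'
import numpy as np, cv2
from plant import r, capture, camera_model, job
def ray(cam,u,v,z):
    m=camera_model(cam);K=np.array(m["camera_matrix"]);R=cv2.Rodrigues(np.array(m["rvec"],float))[0];t=np.array(m["tvec"],float).ravel()
    d=R.T@np.linalg.solve(K,[u,v,1.]);c=-R.T@t
    return c+d*(z-c[2])/d[2]
def proj(cam,P):
    m=camera_model(cam)
    return cv2.projectPoints(np.array(P,float).reshape(-1,3),np.array(m["rvec"],float),np.array(m["tvec"],float),np.array(m["camera_matrix"]),None)[0].reshape(-1,2)
def save(cam,name,crop=None,f=1.5):
    im=capture(cam)[:,:,::-1]
    if crop: x0,y0,x1,y1=crop; im=im[y0:y1,x0:x1]
    cv2.imwrite(f"pics/{name}.png",cv2.resize(im,None,fx=f,fy=f,interpolation=cv2.INTER_CUBIC))
E
python3 - <<'E'
from h import *
save("top","top0");save("side","side0")
print(r.get_state())
for c in("top","side"):
    m=camera_model(c);R=cv2.Rodrigues(np.array(m["rvec"],float))[0];print(c,-R.T@np.array(m["tvec"],float).ravel(),R[2],m["camera_matrix"])
E
```

```text
pics
{'time_s': 0.1, 'joints': array([ 8.48053054e+01,  2.05856341e+01,  6.38970786e-01, -1.71801740e-02,
       -7.01377340e+01, -1.65083421e+01]), 'qd': array([-0.02428653, -0.14011602,  0.04973329,  0.13833041,  0.01469988,
       -0.08209825]), 'joint_torque': array([-1.31422610e-03, -5.84162700e+01,  2.93751615e+01,  7.01537937e+00,
        1.01529653e-02, -5.36487744e-05]), 'tcp_pos': array([0.24946661, 0.62674275, 0.23673689]), 'eef_rot': array([ 1.79914492e+02, -8.49827960e-03, -2.17088793e+01]), 'contact_force': array([ 0.06280038, -0.75974894, -0.49275034]), 'moment': array([-0.04162741,  0.00107141, -0.03247443]), 'gripper_force': 0.0, 'gripper_width': 0.08762526566909394}
top [0.28883725 0.04656257 1.59676581] [ 0.12437137  0.00432052 -0.99222633] [[424.12565894   0.         260.84346048]
 [  0.         424.12565894 190.53832731]
 [  0.           0.           1.        ]]
side [ 0.02552206 -0.67384856  0.83366561] [ 0.39845465  0.62093058 -0.67504008] [[349.8305316    0.         257.07793921]
 [  0.         349.8305316  193.89767567]
 [  0.           0.           1.        ]]
```

View pics/top0.png

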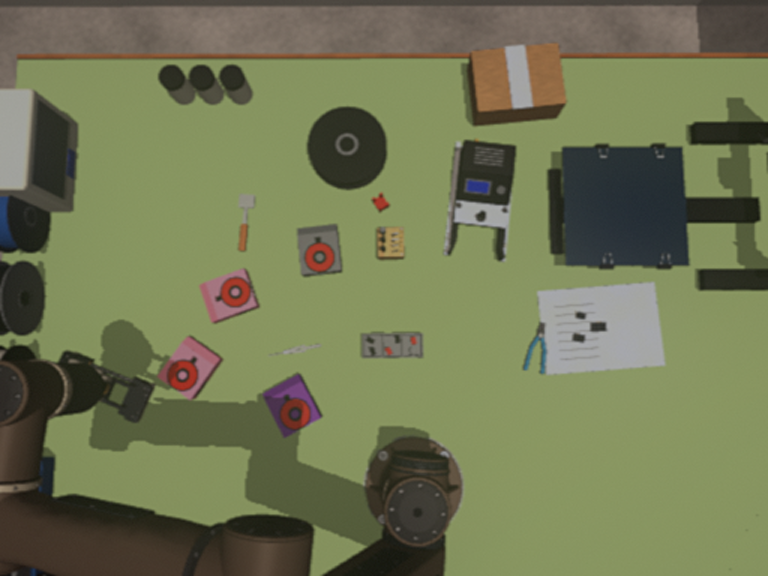

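View pics/side0.png

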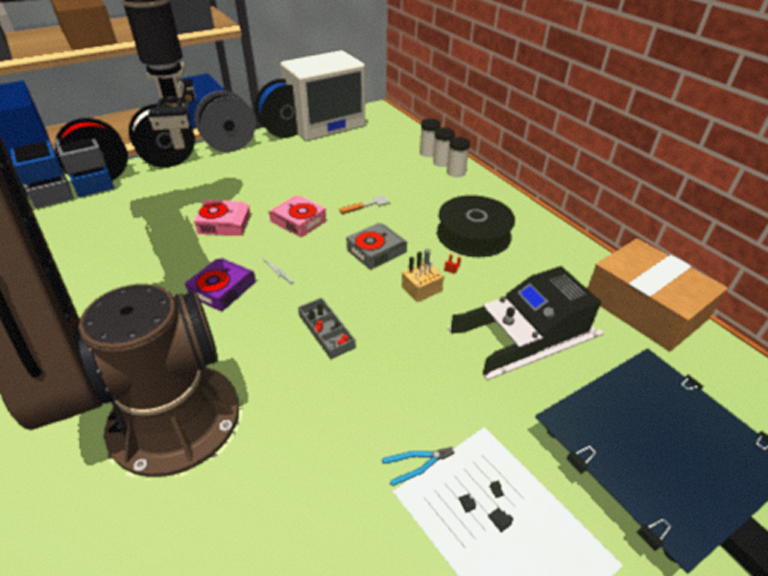

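Candidates in the top view (768 px wide): grey cartridge (320,250); look-alikes pink (230,295), pink (190,367) and purple (293,405). Only the grey one fits the description. The tool block is at (390,243), the tray at (392,345) and the dock mouth at about (475,255), facing the robot. I'll confirm this in an enlarged crop and measure there.

Run:
```python
from h import *
save("top","crop0",(194,88,356,244),3.8)
```

```text
(no output)
```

View pics/crop0.png

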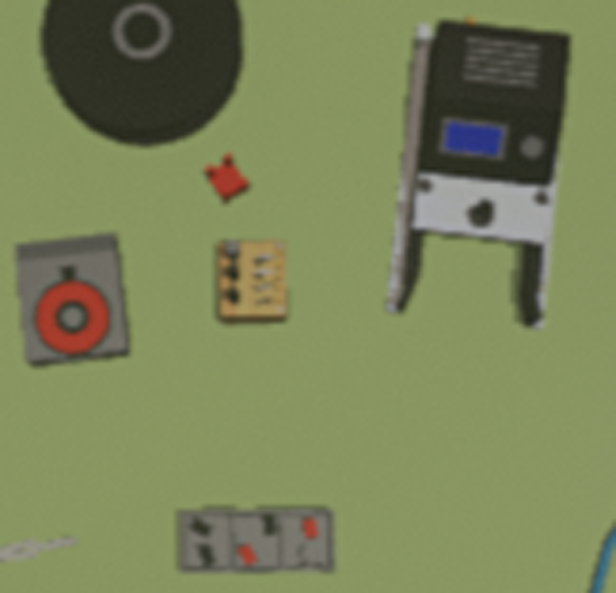

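Run:
```python
from h import *
P=lambda x,y,z:ray("top",194+(x+.5)/3.8-.5,88+(y+.5)/3.8-.5,z)
for n,x,y,z in [("pocket",68,271,.044),("spoolwin",72,317,.044),("noseL",17,243,.034),("noseR",116,234,.034),("tailLbot",29,365,0),("tailRbot",129,354,0),
 ("slopeL",18,258,.044),("slopeR",117,248,.044),
 ("lipLtip_out",388,311,.05),("lipLtip_in",402,311,.05),("lipRtip_in",523,324,.05),("lipRtip_out",540,324,.05),("roofL",413,231,.05),("roofR",550,243,.05),("cheekRin_roof",526,241,.05),("cheekLin_roof",421,232,.05),
 ("headBL",442,22,.1),("headBR",569,36,.1),("footL",388,312,0),("footR",541,326,0),
 ("blkBL",217,322,0),("blkBR",287,320,0),("blkTL",218,240,.05),("blkTR",285,240,.05),("trTL",178,509,.028),("trTR",331,508,.028),("trBL",178,570,.0),("trBR",333,571,.0),("bracket",228,178,.02),("tweezR",74,541,0),("cutL",600,590,0)]:
    print(n,P(x,y,z).round(4))
```

```text
pocket [0.6019 0.2373 0.044 ]
spoolwin [0.5562 0.2326 0.044 ]
noseL [0.6321 0.2894 0.034 ]
noseR [0.6412 0.1916 0.034 ]
tailLbot [0.5151 0.2802 0.    ]
tailRbot [0.5263 0.1802 0.    ]
slopeL [0.6149 0.2866 0.044 ]
slopeR [0.625  0.1895 0.044 ]
lipLtip_out [ 0.5613 -0.0756  0.05  ]
lipLtip_in [ 0.5613 -0.0892  0.05  ]
lipRtip_in [ 0.5486 -0.2066  0.05  ]
lipRtip_out [ 0.5486 -0.2231  0.05  ]
roofL [ 0.6408 -0.1008  0.05  ]
roofR [ 0.6289 -0.2345  0.05  ]
cheekRin_roof [ 0.6308 -0.2111  0.05  ]
cheekLin_roof [ 0.6398 -0.1086  0.05  ]
headBL [ 0.8348 -0.1261  0.1   ]
headBR [ 0.8209 -0.248   0.1   ]
footL [ 0.5691 -0.0795  0.    ]
footR [ 0.555  -0.2328  0.    ]
blkBL [0.5588 0.0922 0.    ]
blkBR [0.5609 0.0219 0.    ]
blkTL [0.6317 0.0901 0.05  ]
blkTR [0.6317 0.0245 0.05  ]
trTL [0.3698 0.1285 0.028 ]
trTR [ 0.371  -0.0202  0.028 ]
trBL [0.3113 0.1295 0.    ]
trBR [ 0.3105 -0.0231  0.    ]
bracket [0.7017 0.0812 0.02  ]
tweezR [0.3396 0.2324 0.    ]
cutL [ 0.2923 -0.2853  0.    ]
```

The grey cartridge is confirmed: red spool at crop (72,317), pocket at (68,271), nose away from the robot. Its sizes check at about 98 x 117 mm. The dock lips need a closer look to get its yaw.

Run:
```python
from h import *
save("top","dock0",(290,86,348,180),6.3)
```

```text
(no output)
```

View pics/dock0.png

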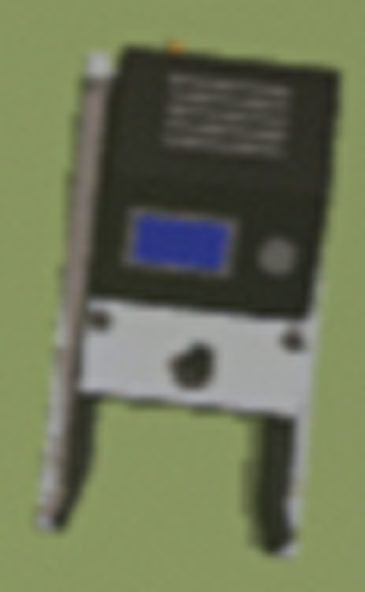

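Run:
```python
from h import *
P=lambda x,y,z:ray("top",290+(x+.5)/6.3-.5,86+(y+.5)/6.3-.5,z)
q={}
for n,x,y,z in [("footFL",38,528,.004),("footBL",88,54,.004),("footFR",297,555,.004),("plateFL",80,388,.053),("plateFR",297,414,.053),("plateBL",93,300,.053),("plateBR",312,318,.053),("headBL",122,46,.1),("headBR",340,72,.1),("lipLout",50,530,.05),("lipLin",64,530,.05),("lipRin",262,552,.05),("lipRout",288,556,.05),("screenL",130,238,.09),("screenR",228,250,.09),("knob",193,365,.085),("cheekLin",96,398,.05),("cheekRin",266,414,.05)]:
    q[n]=P(x,y,z);print(n,q[n].round(4))
a=lambda s,t:np.degrees(np.arctan2(*(q[t]-q[s])[[1,0]])).round(2)
print(a("footFL","footBL"),[a(*k)-90 for k in(("footFR","footFL"),("plateFR","plateFL"),("plateBR","plateBL"),("headBR","headBL"),("screenR","screenL"),("lipRout","lipLout"))])
```

```text
footFL [ 0.5698 -0.0788  0.004 ]
footBL [ 0.8669 -0.1123  0.004 ]
footFR [ 0.5533 -0.2348  0.004 ]
plateFL [ 0.6448 -0.1004  0.053 ]
plateFR [ 0.6293 -0.2279  0.053 ]
plateBL [ 0.698  -0.1087  0.053 ]
plateBR [ 0.6872 -0.238   0.053 ]
headBL [ 0.8369 -0.1225  0.1   ]
headBR [ 0.8212 -0.2487  0.1   ]
lipLout [ 0.5605 -0.0822  0.05  ]
lipLin [ 0.5605 -0.0904  0.05  ]
lipRin [ 0.5475 -0.2062  0.05  ]
lipRout [ 0.5451 -0.2214  0.05  ]
screenL [ 0.7251 -0.1268  0.09  ]
screenR [ 0.7179 -0.1834  0.09  ]
knob [ 0.6511 -0.1628  0.085 ]
cheekLin [ 0.6395 -0.1101  0.05  ]
cheekRin [ 0.6299 -0.2102  0.05  ]
-6.43 [np.float64(-6.0), np.float64(-6.959999999999994), np.float64(-4.799999999999997), np.float64(-7.069999999999993), np.float64(-7.180000000000007), np.float64(-6.290000000000006)]
```

>>> drive_tool --increments '[[[0,0.35,0.14,0,0],[0,0.7,0.28,0,0],[0,1.0,0.42,0,0]]]'

```text
time_s: 0.57
tcp_pos: [0.3433, 0.5348, 0.2373]
eef_rot: [180.0, -0.0, -21.7]
contact_force: [0.8, 0.1, -0.2]
gripper_width: 0.0634
gripper_force: 0.0
```

>>> drive_tool --increments '[[[0,0.35,0.14,0,0],[0,0.7,0.28,0,0],[0,1.0,0.42,0,0]]]'

```text
time_s: 0.95
tcp_pos: [0.4363, 0.4434, 0.2375]
eef_rot: [180.0, 0.0, -21.7]
contact_force: [-0.4, -0.6, -0.1]
gripper_width: 0.0445
gripper_force: 0.0
```

>>> drive_tool --increments '[[[0,0.35,0.12,0,0],[0,0.7,0.24,0,0],[0,1.0,0.35,0,0]]]'

```text
time_s: 1.32
tcp_pos: [0.5323, 0.3601, 0.2374]
eef_rot: [180.0, 0.0, -21.7]
contact_force: [0.2, 0.5, -1.0]
gripper_width: 0.0436
gripper_force: 0.0
```

>>> drive_tool --increments '[[[0,0.35,0.12,0,0],[0,0.7,0.24,0,0],[0,1.0,0.35,0,0]]]'

```text
time_s: 1.7
tcp_pos: [0.6283, 0.2767, 0.2373]
eef_rot: [180.0, 0.0, -21.7]
contact_force: [-0.1, -0.4, -0.2]
gripper_width: 0.044
gripper_force: 0.0
```

>>> drive_tool --increments '[[[0,0.22,0.07,0,-0.026],[0,0.43,0.15,0.3,-0.051],[0,0.43,0.15,0.7,-0.0756],[0,0.43,0.15,1.0,-0.0756],[0,0.43,0.15,1.0,-0.0756]]]'

```text
time_s: 2.33
tcp_pos: [0.6666, 0.2408, 0.1139]
eef_rot: [179.8, 0.4, 5.5]
contact_force: [0.2, 1.1, 0.9]
gripper_width: 0.0437
gripper_force: 0.0
```

>>> drive_tool --increments '[[[0,0.07,0,0.2,0],[0,0.07,0,0.45,0],[0,0.07,0,0.65,0],[0,0.07,0,0.81,0],[0,0.07,0,0.81,0]]]'

```text
time_s: 2.95
tcp_pos: [0.6765, 0.2427, 0.0194]
eef_rot: [180.0, 0.1, 5.5]
contact_force: [-0.1, -0.1, 0.1]
gripper_width: 0.0436
gripper_force: 0.0
```

Run:
```python
from h import *
save("side","side1",(210,110,400,240),4)
```

```text
(no output)
```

View pics/side1.png

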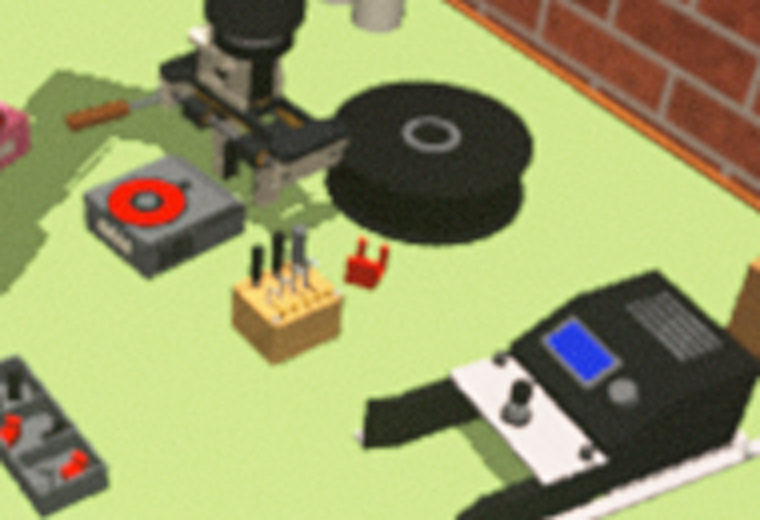

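The tool is behind the grey cartridge's nose, around (240,180) in the crop, clear of the spool and the block. Now I'll pull the cartridge back.

>>> drive_tool --increments '[[[0,-0.18,0,0,0],[0,-0.32,0,0,0],[0,-0.46,0,0,0],[0,-0.6,0,0,0],[0,-0.74,0,0,0]]]'

```text
time_s: 3.62
tcp_pos: [0.5896, 0.2353, 0.0224]
eef_rot: [-179.9, -0.2, 5.5]
contact_force: [1.5, 0.0, -0.5]
gripper_width: 0.0439
gripper_force: 0.6
```

>>> drive_tool --increments '[[[0,-0.14,0,0,0],[0,-0.28,0,0,0],[0,-0.4,0,0,0],[0,-0.48,0,0,0],[0,-0.52,0,0,0]]]'

```text
time_s: 4.25
tcp_pos: [0.5265, 0.2288, 0.021]
eef_rot: [-180.0, -0.1, 5.5]
contact_force: [2.1, 0.3, 1.1]
gripper_width: 0.0434
gripper_force: 0.9
```

Run:
```python
from h import *
im=capture("top")[:,:,::-1][140:250,185:290]
cv2.imwrite("pics/cart1.png",cv2.resize(im,None,fx=5.2,fy=5.2,interpolation=cv2.INTER_CUBIC))
```

```text
(no output)
```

View pics/cart1.png

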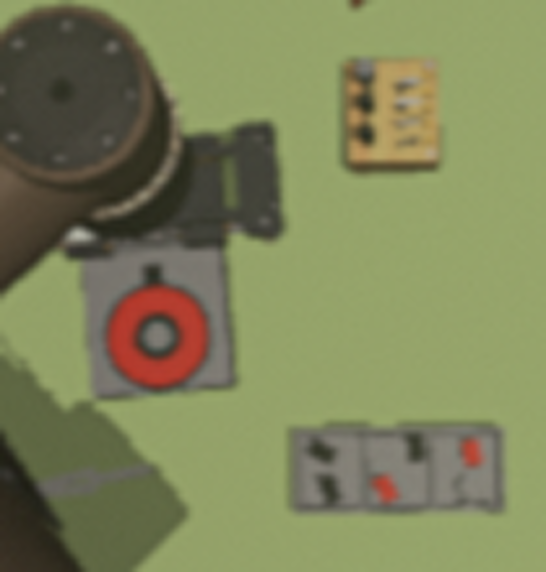

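Run:
```python
from h import *
P=lambda x,y,z:ray("top",185+(x+.5)/5.2-.5,140+(y+.5)/5.2-.5,z)
for n,x,y,z in [("pocket",152,274,.044),("spool",157.5,336,.044),("tailL",98,398,0),("tailR",236,385,0),("twz",152,467,0)]:print(n,P(x,y,z).round(4))
print(r.get_state()["joints"].round(1))
```

```text
pocket [0.4768 0.2268 0.044 ]
spool [0.4326 0.2222 0.044 ]
tailL [0.3916 0.2697 0.    ]
tailR [0.4011 0.1697 0.    ]
twz [0.3418 0.2298 0.    ]
[ 43.   24.3 -26.5  -0.  -39.1  52.5]
```

>>> drive_tool --increments '[[[0,0.12,0,0,0],[0,0.2,0,-0.25,0],[0,0.2,-0.1,-0.58,0.025],[0,-0.05,-0.35,-0.58,0.055],[0,-0.3,-0.55,-0.58,0.085]]]'

```text
time_s: 4.92
tcp_pos: [0.4848, 0.2915, 0.0901]
eef_rot: [-180.0, -0.0, -25.4]
contact_force: [-0.4, -0.2, -0.8]
gripper_width: 0.044
gripper_force: 0.0
```

>>> drive_tool --increments '[[[0,-0.1,0,0,0.029],[0,-0.2,0.02,0,0.058],[0,-0.3,0.04,0,0.087],[0,-0.34,0.04,0,0.116],[0,-0.34,0.04,0,0.145]]]'

```text
time_s: 5.55
tcp_pos: [0.4458, 0.3039, 0.0898]
eef_rot: [180.0, -0.0, -77.5]
contact_force: [0.4, -0.1, -0.2]
gripper_width: 0.044
gripper_force: 0.0
```

>>> drive_tool --increments '[[[0,0,0,0,0.027],[0,0,0,0,0.0533],[0,0,0,0,0.0533]]]'

```text
time_s: 5.92
tcp_pos: [0.446, 0.3036, 0.0897]
eef_rot: [180.0, -0.0, -96.3]
contact_force: [-0.2, 0.2, -1.1]
gripper_width: 0.0438
gripper_force: 0.0
```

>>> drive_tool --increments '[[[0,0,0.04,0.2,0],[0,0,0.04,0.4,0],[0,0,0.04,0.58,0],[0,0,0.04,0.58,0]]]'

```text
time_s: 6.42
tcp_pos: [0.4401, 0.3031, 0.0188]
eef_rot: [179.9, -0.2, -96.2]
contact_force: [0.9, -0.9, 1.0]
gripper_width: 0.0437
gripper_force: 0.0
```

>>> drive_tool --increments '[[[0,0.1,-0.01,0,0],[0,0.2,-0.02,0,0],[0,0.3,-0.035,0,0],[0,0.4,-0.045,0,0],[0,0.5,-0.057,0,0]]]'

```text
time_s: 7.05
tcp_pos: [0.4408, 0.243, 0.0207]
eef_rot: [-180.0, 0.0, -96.4]
contact_force: [-0.2, 2.0, 0.2]
gripper_width: 0.044
gripper_force: 0.8
```

>>> drive_tool --increments '[[[0,0.12,-0.014,0,0],[0,0.24,-0.027,0,0],[0,0.36,-0.04,0,0],[0,0.45,-0.05,0,0],[0,0.5,-0.057,0,0]]]'

```text
time_s: 7.68
tcp_pos: [0.4405, 0.1823, 0.0203]
eef_rot: [180.0, -0.0, -96.4]
contact_force: [0.4, 1.2, -1.1]
gripper_width: 0.0441
gripper_force: 0.6
```

Run:
```python
from h import *
im=capture("top")[:,:,::-1][140:250,185:300]
cv2.imwrite("pics/cart2.png",cv2.resize(im,None,fx=5.2,fy=5.2,interpolation=cv2.INTER_CUBIC))
```

```text
(no output)
```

View pics/cart2.png

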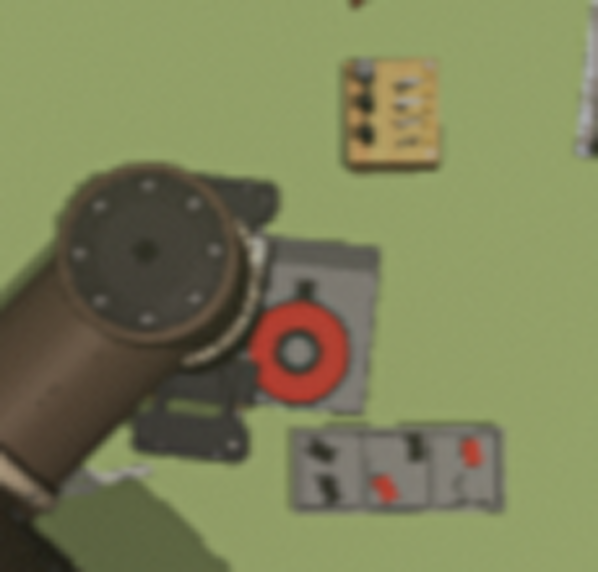

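Run:
```python
from h import *
P=lambda x,y,z:ray("top",185+(x+.5)/5.2-.5,140+(y+.5)/5.2-.5,z)
for n,x,y,z in [("pocket",306,289,.044),("spool",298,351,.044),("tailR",365,411,0),("noseR",379,249,.034),("trayL",292,426,.028),("trayR",500,426,.028),("blkB",345,168,0),("blkBR",438,169,0)]:print(n,P(x,y,z).round(4))
```

```text
pocket [0.4662 0.1174 0.044 ]
spool [0.4221 0.1228 0.044 ]
tailR [0.3824 0.0761 0.    ]
noseR [0.4962 0.0659 0.034 ]
trayL [0.37   0.1275 0.028 ]
trayR [ 0.3702 -0.0203  0.028 ]
blkB [0.5606 0.0914 0.    ]
blkBR [0.5599 0.0232 0.    ]
```

>>> drive_tool --increments '[[[0,0.15,-0.025,0,0],[0,0.32,-0.053,0,0],[0,0.49,-0.08,0,0],[0,0.66,-0.11,0,0],[0,0.82,-0.136,0,0]]]'

```text
time_s: 8.35
tcp_pos: [0.4458, 0.082, 0.0203]
eef_rot: [180.0, -0.0, -96.4]
contact_force: [0.5, 0.8, -0.7]
gripper_width: 0.0438
gripper_force: 0.7
```

>>> drive_tool --increments '[[[0,0.15,-0.025,0,0],[0,0.32,-0.053,0,0],[0,0.49,-0.08,0,0],[0,0.66,-0.11,0,0],[0,0.82,-0.136,0,0]]]'

```text
time_s: 8.98
tcp_pos: [0.4507, -0.0176, 0.0203]
eef_rot: [180.0, -0.0, -96.4]
contact_force: [0.2, 2.1, -0.3]
gripper_width: 0.044
gripper_force: 0.7
```

>>> drive_tool --increments '[[[0,0.12,-0.015,0,0],[0,0.24,-0.03,0,0],[0,0.34,-0.04,0,0],[0,0.42,-0.05,0,0],[0,0.47,-0.055,0,0]]]'

```text
time_s: 9.6
tcp_pos: [0.4516, -0.0732, 0.0203]
eef_rot: [180.0, -0.0, -96.4]
contact_force: [0.1, 1.7, -1.0]
gripper_width: 0.0437
gripper_force: 0.6
```

Run:
```python
from h import *
im=capture("top")[:,:,::-1][130:245,240:360]
cv2.imwrite("pics/cart3.png",cv2.resize(im,None,fx=5,fy=5,interpolation=cv2.INTER_CUBIC))
```

```text
(no output)
```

View pics/cart3.png

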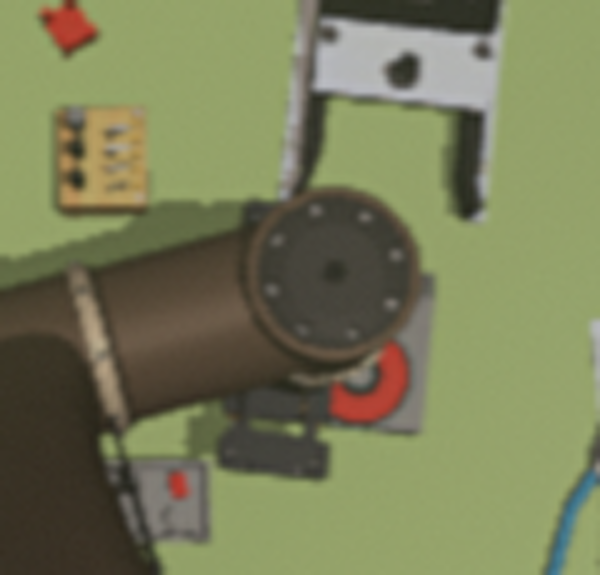

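Run:
```python
from h import *
P=lambda x,y,z:ray("top",240+(x+.5)/5-.5,130+(y+.5)/5-.5,z)
for n,x,y,z in [("spool",364,372,.044),("tailR",420,433,0),("noseR",434,277,.034)]:print(n,P(x,y,z).round(4))
s=P(364,372,.044); a=np.radians(-6.5);d=np.array([np.cos(a),np.sin(a)]);print("cen",s[:2]+.0225*d)
c=s[:2]+.0225*d; print("lateral off axis", d[0]*(c[1]+.1545)-d[1]*(c[0]-.56))
```

```text
spool [ 0.4338 -0.1361  0.044 ]
tailR [ 0.3919 -0.1828  0.    ]
noseR [ 0.5057 -0.1903  0.034 ]
cen [ 0.45616436 -0.13867887]
lateral off axis 0.003964897778757782
```

>>> drive_tool --increments '[[[0,0.015,0,0,0],[0,0.03,0,0,0],[0,0.04,0,0,0],[0,0.04,0,0,0]]]'

```text
time_s: 10.15
tcp_pos: [0.4512, -0.0774, 0.0204]
eef_rot: [-180.0, -0.0, -96.3]
contact_force: [-0.7, 0.2, 0.1]
gripper_width: 0.0437
gripper_force: 0.2
```

Run:
```python
from h import *
s=r.get_state();print(s["joints"].round(2),s["tcp_pos"].round(4))
```

```text
[ 1.503e+01  1.591e+01 -4.135e+01  1.000e-02 -3.274e+01 -2.138e+01] [ 0.4512 -0.0774  0.0204]
```

>>> drive_tool --increments '[[[0,-0.1,0,0,0],[0,-0.18,0,-0.25,0],[0,-0.18,0.1,-0.58,-0.02],[0,0,0.35,-0.58,-0.05],[0,0.25,0.6,-0.58,-0.08]]]'

```text
time_s: 10.78
tcp_pos: [0.376, -0.0989, 0.0904]
eef_rot: [-179.9, -0.0, -67.2]
contact_force: [-0.2, 0.3, -0.5]
gripper_width: 0.0437
gripper_force: 0.0
```

>>> drive_tool --increments '[[[0,0.06,0.03,0,-0.029],[0,0.12,0.06,0,-0.058],[0,0.18,0.1,0,-0.087],[0,0.25,0.14,0,-0.116],[0,0.25,0.14,0,-0.145]]]'

```text
time_s: 11.4
tcp_pos: [0.3721, -0.1334, 0.09]
eef_rot: [180.0, 0.0, -15.2]
contact_force: [0.2, 0.2, 0.6]
gripper_width: 0.0436
gripper_force: 0.0
```

>>> drive_tool --increments '[[[0,0,0,0,-0.0247],[0,0,0,0,-0.0247],[0,0,0,0,-0.0247]]]'

```text
time_s: 11.78
tcp_pos: [0.3722, -0.1332, 0.09]
eef_rot: [180.0, -0.0, -6.8]
contact_force: [-0.4, 0.2, 0.1]
gripper_width: 0.044
gripper_force: 0.0
```

Run:
```python
from h import *
s=r.get_state();print(s["joints"].round(2),s["tcp_pos"].round(4))
im=capture("top")[:,:,::-1][130:245,240:360]
cv2.imwrite("pics/cart4.png",cv2.resize(im,None,fx=5,fy=5,interpolation=cv2.INTER_CUBIC))
```

```text
[  9.34   3.16 -44.46   0.   -42.38  73.9 ] [ 0.3722 -0.1332  0.09  ]
```

View pics/cart4.png

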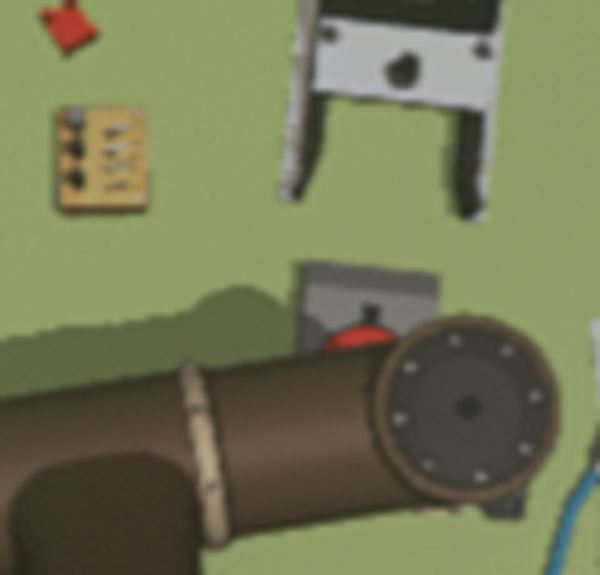

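Run:
```python
from h import *
P=lambda x,y,z:ray("top",240+(x+.5)/5-.5,130+(y+.5)/5-.5,z)
a=np.radians(-6.5);d=np.array([np.cos(a),np.sin(a)])
def s(n,x,y,z):
    p=P(x,y,z);l=d[0]*(p[1]+.1545)-d[1]*(p[0]-.56);print(n,p.round(4),"lat",(l*1e3).round(1));return p
A=s("noseL",300,262,.034);B=s("noseR",440,276,.034);s("nosemid",370,269,.034);s("pocket",371,314,.044)
print("yaw",np.degrees(np.arctan2(*(A-B)[[1,0]]))-90)
s("footL",281,197,.003);s("footR",487,219,.003);s("lipRtip in",459,217,.05);s("plateL",313,91,.053);s("plateR",496,109,.053);s("knob",402,68,.085);s("lipL",300,200,.05)
s("screwL",329,33,.055);s("screwR",483,49,.055)
```

```text
noseL [ 0.5169 -0.0908  0.034 ] lat 58.4
noseR [ 0.5065 -0.1948  0.034 ] lat -46.1
nosemid [ 0.5117 -0.1428  0.034 ] lat 6.1
pocket [ 0.4767 -0.1419  0.044 ] lat 3.1
yaw -5.729900172906582
footL [ 0.5714 -0.0796  0.003 ] lat 75.7
footR [ 0.5546 -0.2361  0.003 ] lat -81.7
lipRtip in [ 0.5482 -0.2071  0.05  ] lat -53.6
plateL [ 0.6424 -0.1001  0.053 ] lat 63.4
plateR [ 0.6289 -0.2356  0.053 ] lat -72.8
knob [ 0.6522 -0.162   0.085 ] lat 3.0
lipL [ 0.5609 -0.0899  0.05  ] lat 64.3
screwL [ 0.6861 -0.1123  0.055 ] lat 56.2
screwR [ 0.6739 -0.2266  0.055 ] lat -58.7
```

>>> drive_tool --increments '[[[0,0,0,0.2,0],[0,0,0,0.4,0],[0,0,0,0.58,0],[0,0,0,0.58,0]]]'

```text
time_s: 12.32
tcp_pos: [0.371, -0.1336, 0.0193]
eef_rot: [179.9, 0.2, -6.7]
contact_force: [-0.6, 0.7, 0.2]
gripper_width: 0.0441
gripper_force: 0.0
```

>>> drive_tool --increments '[[[0,0.08,0,0,0],[0,0.17,0.01,0,0],[0,0.26,0.02,0,0],[0,0.34,0.03,0,0],[0,0.4,0.035,0,0]]]'

```text
time_s: 12.95
tcp_pos: [0.42, -0.1434, 0.0204]
eef_rot: [180.0, -0.0, -6.6]
contact_force: [-0.6, 0.2, 0.3]
gripper_width: 0.0436
gripper_force: 0.9
```

Run:
```python
from h import *
im=capture("top")[:,:,::-1][125:200,285:355]
cv2.imwrite("pics/cart5.png",cv2.resize(im,None,fx=8,fy=8,interpolation=cv2.INTER_CUBIC))
```

```text
(no output)
```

View pics/cart5.png

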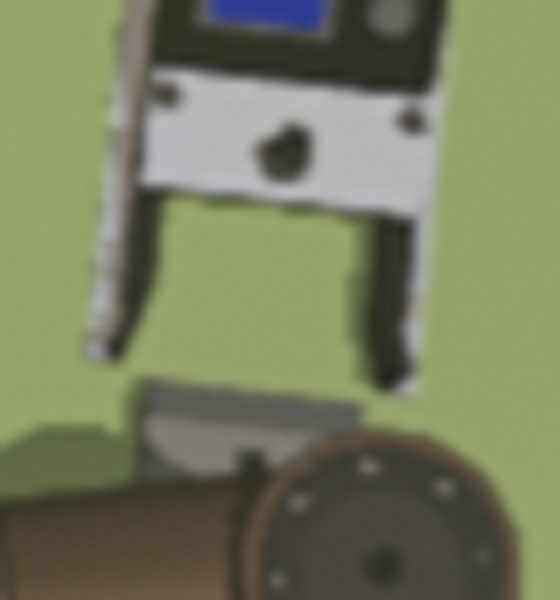

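The nose (left 137,381; right 362,405) sits centred before the lips (left tip 123,358; right tip about 390,385), with its yaw matching the dock. Now in slowly.

>>> drive_tool --increments '[[[0,0.06,0,0,0],[0,0.12,0,0,0],[0,0.18,0,0,0],[0,0.24,0,0,0],[0,0.3,0,0,0]]]'

```text
time_s: 13.62
tcp_pos: [0.4556, -0.1473, 0.0203]
eef_rot: [-180.0, 0.0, -6.6]
contact_force: [-0.8, -0.3, -0.2]
gripper_width: 0.0436
gripper_force: 0.7
```

>>> drive_tool --increments '[[[0,0.05,0,0,0],[0,0.1,0,0,0],[0,0.15,0,0,0],[0,0.2,0,0,0],[0,0.25,0,0,0]]]'

```text
time_s: 14.25
tcp_pos: [0.4853, -0.1508, 0.0204]
eef_rot: [180.0, 0.0, -6.6]
contact_force: [-1.0, 0.3, 0.4]
gripper_width: 0.0438
gripper_force: 0.7
```

>>> drive_tool --increments '[[[0,0.03,0,0,0],[0,0.06,0,0,0],[0,0.09,0,0,0],[0,0.12,0,0,0],[0,0.15,0,0,0]]]'

```text
time_s: 14.88
tcp_pos: [0.503, -0.1528, 0.0204]
eef_rot: [180.0, 0.0, -6.6]
contact_force: [-1.2, -0.3, 0.7]
gripper_width: 0.0438
gripper_force: 0.7
```

>>> drive_tool --increments '[[[0,0.025,0,0,0],[0,0.05,0,0,0],[0,0.075,0,0,0],[0,0.1,0,0,0],[0,0.12,0,0,0]]]'

```text
time_s: 15.5
tcp_pos: [0.5173, -0.1544, 0.0204]
eef_rot: [-180.0, 0.0, -6.6]
contact_force: [-2.4, 0.1, -0.1]
gripper_width: 0.0435
gripper_force: 0.8
```

>>> drive_tool --increments '[[[0,0.02,0,0,0],[0,0.04,0,0,0],[0,0.06,0,0,0],[0,0.08,0,0,0],[0,0.09,0,0,0]]]'

```text
time_s: 16.12
tcp_pos: [0.5279, -0.1557, 0.0203]
eef_rot: [180.0, 0.0, -6.6]
contact_force: [-3.1, 1.2, 1.4]
gripper_width: 0.0437
gripper_force: 1.4
```

>>> drive_tool --increments '[[[0,0.01,0,0,0],[0,0.02,0,0,0],[0,0.03,0,0,0],[0,0.04,0,0,0],[0,0.045,0,0,0]]]'

```text
time_s: 16.75
tcp_pos: [0.5331, -0.1563, 0.0202]
eef_rot: [180.0, 0.0, -6.6]
contact_force: [-3.5, -0.0, -0.5]
gripper_width: 0.044
gripper_force: 1.7
```

>>> drive_tool --increments '[[[0,0.008,0,0,0],[0,0.016,0,0,0],[0,0.024,0,0,0],[0,0.032,0,0,0],[0,0.04,0,0,0]]]'

```text
time_s: 17.38
tcp_pos: [0.538, -0.1568, 0.0203]
eef_rot: [180.0, 0.0, -6.6]
contact_force: [-2.9, 0.8, -2.3]
gripper_width: 0.0439
gripper_force: 1.7
```

Run:
```python
from h import *
s=r.get_state();print(s["contact_force"],s["tcp_pos"])
```

```text
[-2.92070297  0.77427633 -2.27111745] [ 0.53798186 -0.15684551  0.02032653]
```

>>> drive_tool --increments '[[[0,0.008,0,0,0],[0,0.016,0,0,0],[0,0.024,0,0,0],[0,0.032,0,0,0],[0,0.04,0,0,0]]]'

```text
time_s: 18.0
tcp_pos: [0.5429, -0.1574, 0.0204]
eef_rot: [-180.0, -0.0, -6.6]
contact_force: [-3.6, 0.6, -1.8]
gripper_width: 0.044
gripper_force: 1.6
```

>>> drive_tool --increments '[[[0,0.007,0,0,0],[0,0.014,0,0,0],[0,0.021,0,0,0],[0,0.028,0,0,0]]]'

```text
time_s: 18.5
tcp_pos: [0.5463, -0.1578, 0.0205]
eef_rot: [180.0, -0.0, -6.6]
contact_force: [-3.0, 0.3, -0.9]
gripper_width: 0.0436
gripper_force: 1.4
```

>>> drive_tool --increments '[[[0,0.006,0,0,0],[0,0.012,0,0,0],[0,0.018,0,0,0]]]'

```text
time_s: 18.88
tcp_pos: [0.5483, -0.1581, 0.0205]
eef_rot: [180.0, -0.0, -6.6]
contact_force: [-2.8, 0.7, 1.2]
gripper_width: 0.0439
gripper_force: 1.7
```

>>> drive_tool --increments '[[[0,0.006,0,0,0],[0,0.012,0,0,0],[0,0.018,0,0,0]]]'

```text
time_s: 19.25
tcp_pos: [0.5504, -0.1583, 0.0204]
eef_rot: [180.0, 0.0, -6.6]
contact_force: [-3.8, -0.5, 1.6]
gripper_width: 0.0436
gripper_force: 1.7
```

>>> drive_tool --increments '[[[0,0.006,0,0,0],[0,0.012,0,0,0],[0,0.018,0,0,0]]]'

```text
time_s: 19.62
tcp_pos: [0.5525, -0.1585, 0.0203]
eef_rot: [180.0, 0.0, -6.6]
contact_force: [-2.6, 0.1, 2.6]
gripper_width: 0.0443
gripper_force: 1.7
```

>>> drive_tool --increments '[[[0,0.005,0,0,0],[0,0.01,0,0,0],[0,0.0125,0,0,0]]]'

```text
time_s: 20.0
tcp_pos: [0.5542, -0.1587, 0.0204]
eef_rot: [-180.0, -0.0, -6.6]
contact_force: [-3.3, 0.1, 0.7]
gripper_width: 0.0437
gripper_force: 1.3
```

>>> drive_tool --increments '[[[0,0.005,0,0,0],[0,0.01,0,0,0],[0,0.0125,0,0,0]]]'

```text
time_s: 20.38
tcp_pos: [0.5554, -0.1588, 0.0204]
eef_rot: [-180.0, 0.0, -6.6]
contact_force: [-2.7, -0.3, 1.9]
gripper_width: 0.0438
gripper_force: 1.7
```

>>> drive_tool --increments '[[[0,0.005,0,0,0],[0,0.01,0,0,0],[0,0.0125,0,0,0]]]'

```text
time_s: 20.75
tcp_pos: [0.5565, -0.159, 0.0203]
eef_rot: [180.0, 0.0, -6.6]
contact_force: [-5.5, 1.1, 1.5]
gripper_width: 0.0439
gripper_force: 2.6
```

>>> drive_tool --increments '[[[0,0.005,0,0,0],[0,0.01,0,0,0],[0,0.0125,0,0,0]]]'

```text
time_s: 21.12
tcp_pos: [0.5579, -0.1592, 0.0202]
eef_rot: [180.0, 0.1, -6.6]
contact_force: [-5.7, 1.8, 3.0]
gripper_width: 0.0442
gripper_force: 2.9
```

>>> drive_tool --increments '[[[0,0.003,0,0,0],[0,0.006,0,0,0],[0,0.006,0,0,0]]]'

```text
time_s: 21.5
tcp_pos: [0.558, -0.1592, 0.02]
eef_rot: [180.0, 0.1, -6.6]
contact_force: [-7.0, 1.7, 3.2]
gripper_width: 0.0439
gripper_force: 3.5
```

>>> drive_tool --increments '[[[0,0.003,0,0,0],[0,0.006,0,0,0],[0,0.006,0,0,0]]]'

```text
time_s: 21.88
tcp_pos: [0.558, -0.1593, 0.0199]
eef_rot: [180.0, 0.2, -6.6]
contact_force: [-8.9, 2.8, 3.4]
gripper_width: 0.0443
gripper_force: 4.3
```

>>> drive_tool --increments '[[[0,0.003,0,0,0],[0,0.006,0,0,0],[0,0.006,0,0,0]]]'

```text
time_s: 22.25
tcp_pos: [0.5581, -0.1594, 0.0198]
eef_rot: [180.0, 0.3, -6.6]
contact_force: [-9.5, 2.8, 5.1]
gripper_width: 0.0438
gripper_force: 5.1
```

Run:
```python
from h import *
for n,c in (("side",(310,180,400,240)),("top",(310,125,345,165))):
    x0,y0,x1,y1=c; np.save(f"{n}_a.npy",capture(n)[y0:y1,x0:x1])
s=r.get_state();print(s["contact_force"].round(1),s["tcp_pos"].round(4),s["gripper_force"])
```

```text
[-10.8   2.7   5. ] [ 0.5581 -0.1594  0.0198] 5.046248799267232
```

Run:
```python
from h import *
old=cv2.imread("pics/side1.png");old=cv2.resize(old,(190,130),interpolation=cv2.INTER_AREA)  # origin (210,110)
new=np.load("side_a.npy")[:,:,::-1] # origin (310,180)
k=proj("side",[[.653,-.163,.085],[.653,-.163,.091],[.653,-.163,.099],[.653,-.163,.06]]);print(k.round(1))
o=old[70:130,100:190]; n=new
g=lambda im:cv2.cvtColor(np.ascontiguousarray(im),cv2.COLOR_BGR2GRAY)
o,n=g(o),g(n)
x,y=int(round(k[0][0]))-310,int(round(k[0][1]))-180
print(o.shape,n.shape,x,y)
print("old\n",o[y-10:y+12,x-6:x+7]);print("new\n",n[y-10:y+12,x-6:x+7])
```

```text
[[339.1 206.5]
 [339.4 205.1]
 [339.9 203.2]
 [337.7 212.2]]
(60, 90) (60, 90) 29 27
old
 [[203 182 172 152  95  47  42  45  48  47  49  48  47]
 [170 128 115 101  72  43  40  45  46  46  43  48  45]
 [134  84  89 122 141  99  46  35  44  47  48  45  42]
 [138  77  82 146 208 187 107  48  39  44  51  47  49]
 [201 155 139 191 238 237 188 105  50  40  46  48  48]
 [236 225 221 230 241 244 235 189 109  52  38  45  46]
 [241 240 240 240 241 243 242 232 184 101  48  43  46]
 [240 239 240 241 240 226 197 187 182 150  90  42  43]
 [239 240 240 242 225 159 101  88 111 132 113  69  42]
 [240 241 241 241 203  92  47  41  52  91 155 163  83]
 [240 240 241 236 177  67  40  42  44  75 182 229 168]
 [239 241 242 231 156  56  37  40  44  83 189 242 221]
 [237 240 242 223 141  53  37  36  48 123 208 241 239]
 [238 239 231 193 130  76  52  44  74 171 234 242 241]
 [240 235 198 138 123 122  96  95 127 197 238 240 239]
 [242 223 155  98 111 130 122 131 137 177 227 239 239]
 [244 217 132  86  99 115 124 127 120 144 212 239 240]
 [245 221 136  81  89 102 109 106  99 142 217 240 240]
 [223 237 194 130  9
[... 716 characters left out ...]
43 210  85  41  37  45  82 160 171  71]
 [241 240 243 239 183  57  32  39  36  71 192 240 172]
 [241 242 243 235 161  49  36  35  30  75 193 246 230]
 [241 241 244 229 142  47  28  32  39 121 215 244 240]
 [242 241 236 197 130  72  40  37  61 173 238 244 243]
 [243 237 204 134 126 128  99  91 128 204 243 243 242]
 [244 228 154  93 115 128 122 135 140 177 233 240 241]
 [246 226 128  82  98 116 125 134 118 143 218 241 241]
 [247 228 135  73  83 104 109 106  94 144 222 241 241]
 [229 239 197 119  83  75  83  84  87 177 238 242 242]
 [166 229 241 228 199 155 123 135 176 229 242 240 241]
 [111 168 230 248 244 230 221 227 237 242 243 240 241]
 [ 95 108 175 236 245 244 244 241 240 242 242 241 241]]
```

The plunger knob in the side image is at its starting height, after having been lifted (push force went 1 → 3.4 N, then up to 10 N). That suggests it is latched, so I'll back off and check.

>>> drive_tool --increments '[[[0,-0.02,0,0,0],[0,-0.05,0,0,0],[0,-0.12,0,0,0],[0,-0.22,0,0,0],[0,-0.3,0,0,0]]]'

```text
time_s: 22.98
tcp_pos: [0.5239, -0.1552, 0.0205]
eef_rot: [-180.0, -0.0, -6.6]
contact_force: [-0.5, 0.9, -0.6]
gripper_width: 0.0438
gripper_force: 0.0
```

>>> drive_tool --increments '[[[0,-0.3,0,0,0],[0,-0.5,0,-0.3,0],[0,-0.5,0,-0.7,0],[0,-0.5,0,-1.0,0],[0,-0.5,0,-1.0,0]]]'

```text
time_s: 23.6
tcp_pos: [0.4668, -0.1484, 0.1435]
eef_rot: [-180.0, -0.4, -6.6]
contact_force: [0.0, 0.3, -1.6]
gripper_width: 0.0437
gripper_force: 0.0
```

Run:
```python
from h import *
s=r.get_state();print(s["contact_force"].round(1),s["tcp_pos"].round(4))
old=cv2.resize(cv2.imread("pics/side1.png"),(190,130),interpolation=cv2.INTER_AREA)[70:130,100:190]
new=capture("side")[180:240,310:400,::-1]
print("knob diff",np.abs(old[15:42,20:45].astype(int)-new[15:42,20:45]).mean())
im=capture("top");red=(im[:,:,0]>150)&(im[:,:,1]<90)&(im[:,:,2]<80)
n,l,st,ce=cv2.connectedComponentsWithStats(red.astype(np.uint8))
for i in range(1,n):
    if st[i,4]>40: print(ce[i].round(1),st[i,4],ray("top",*ce[i],.044).round(4))
# visible tail edge: column scan at bay
x,y=proj("top",[[.5676,-.158,.0]])[0];print("tail px exp",x,y)
c=int(x);print(im[int(y)-25:int(y)+8,c].tolist())
```

```text
[ 0.   0.3 -1.6] [ 0.4668 -0.1484  0.1435]
knob diff 7.672592592592593
[253.1 134.7] 44 [0.6946 0.0827 0.044 ]
[317.6 154.4] 92 [ 0.6195 -0.1582  0.044 ]
[156.5 194.5] 178 [0.4685 0.4383 0.044 ]
[121.2 249.9] 189 [0.2658 0.5599 0.044 ]
tail px exp 316.31239142018535 170.1435469752564
[[170, 169, 168], [176, 177, 176], [182, 184, 186], [175, 177, 180], [153, 129, 127], [171, 74, 66], [178, 56, 45], [179, 57, 46], [175, 58, 47], [141, 55, 45], [88, 58, 49], [79, 80, 73], [96, 97, 91], [98, 98, 92], [81, 80, 73], [58, 56, 48], [56, 51, 39], [64, 56, 43], [70, 61, 48], [74, 62, 49], [76, 65, 50], [79, 67, 53], [82, 70, 54], [83, 69, 54], [84, 70, 55], [87, 73, 57], [89, 73, 58], [92, 76, 61], [93, 79, 62], [97, 81, 65], [101, 84, 69], [104, 88, 71], [107, 90, 73]]
```

>>> drive_tool --increments '[[[0,0,0,-0.4,0],[0,0,-0.3,-0.8,0],[0,0,-0.7,-1,0],[0,0,-1,-1,0],[0,0,-1,-1,0]]]'

```text
time_s: 24.32
tcp_pos: [0.4786, -0.0275, 0.259]
eef_rot: [180.0, 0.1, -6.4]
contact_force: [0.3, -0.2, 0.5]
gripper_width: 0.044
gripper_force: 0.0
```

>>> drive_tool --increments '[[[0,0,-0.4,0,0],[0,0,-0.8,0,0],[0,0,-1,0,0],[0,0,-1,0,0]]]'

```text
time_s: 24.82
tcp_pos: [0.4924, 0.0905, 0.2587]
eef_rot: [179.9, 0.1, -6.5]
contact_force: [-0.6, 0.2, 0.2]
gripper_width: 0.0435
gripper_force: 0.0
```

Run:
```python
from h import *
s=r.get_state();print(s["contact_force"].round(1),s["tcp_pos"].round(4))
old=cv2.resize(cv2.imread("pics/side1.png"),(190,130),interpolation=cv2.INTER_AREA)[70:130,100:190].astype(int)
new=capture("side")[180:240,310:400,::-1].astype(int)
k=lambda a,dy:np.abs(a[15:42,22:40]-new[15+dy:42+dy,22:40]).mean().round(1)
print("knob diff by shift",[(d,k(old,d)) for d in(-3,-2,-1,0,1)])
im=capture("top");red=(im[:,:,0]>150)&(im[:,:,1]<90)&(im[:,:,2]<80)
n,l,st,ce=cv2.connectedComponentsWithStats(red.astype(np.uint8))
for i in range(1,n):
    if st[i,4]>40: print(ce[i].round(1),st[i],ray("top",*ce[i],.044).round(4))
x,y=proj("top",[[.5676,-.158,.0]])[0];print("tail px exp",x,y)
print(im[int(y)-25:int(y)+8,int(x),0].tolist())
print(im[int(y)-8,int(x)-35:int(x)+35,0].tolist())
```

```text
[-0.6  0.2  0.2] [0.4924 0.0905 0.2587]
knob diff by shift [(-3, np.float64(48.9)), (-2, np.float64(35.9)), (-1, np.float64(20.8)), (0, np.float64(7.5)), (1, np.float64(22.8))]
[318.4 158.1] [310 150  18  17 164] [ 0.6054 -0.1607  0.044 ]
[121.3 249.9] [112 241  19  19 186] [0.2659 0.5597 0.044 ]
tail px exp 316.31239142018535 170.1435469752564
[169, 176, 181, 175, 153, 170, 179, 180, 174, 141, 90, 81, 98, 99, 80, 68, 99, 150, 175, 180, 179, 161, 102, 71, 95, 123, 146, 149, 148, 147, 148, 148, 148]
[147, 147, 148, 148, 147, 147, 148, 147, 148, 147, 146, 147, 146, 147, 149, 156, 168, 155, 116, 75, 54, 55, 57, 74, 106, 125, 126, 120, 100, 117, 159, 178, 180, 179, 171, 150, 121, 105, 111, 126, 153, 173, 179, 179, 180, 168, 125, 107, 120, 123, 107, 73, 53, 51, 72, 120, 152, 155, 149, 148, 148, 146, 148, 148, 147, 147, 148, 148, 147, 147]
```

```bash
python3 -c "
from plant import job
print(job.close_job())"
```

```text
the job is handed in; nothing more can be done
None
```

The cartridge is in the bay with the plunger down in its pocket, the arm is clear of everything, and I handed the job in at about 25 s; the call gave no verdict. My last camera checks showed the knob back at its starting height and the cartridge about 44 mm inside the mouth, where I left it, and the press peaked at about 11 N.

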